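# Fit the rollers on the tensioner and hold it at its mark

## Task

Get the belt tensioner on the bench ready for a belt: put the wide roller on the thick spindle and the narrow roller on the thin spindle, both right down on their seats and let go, while the spring-loaded slide is still at rest. Then take the black upright handle of the slide, pull the slide out against its spring until its pointer lines up with the raised bar of the marker clip, and keep it there: the program finishes while the gripper still holds the handle at the mark. Leave the other things on the bench where they are.

Things in the scene. Friction and masses are not known exactly. Their poses are not given: they have to be found in the camera images.
- jig: Belt tensioner, fixed to the bench: dark steel base plate 280 x 90 x 12 mm, with a fixed thin spindle and an aluminium slide on top. Origin at bench height on the slide's centre line, 15 mm from the plate's middle (the plate runs from x = -125 to +155 mm, y = -45 to +45 mm in this frame). Its x axis (level) is the direction in which the slide is pulled out, y is across, z up.
- slide (a joint): Travel of the slide along the jig's +x axis, m: 0 at rest, 0.072 at its end stop. A spring pulls it home, with 6 N at rest and 110 N per metre more (about 12 N at the marks); let go, it runs back to 0. The handle, thick spindle and pointer ride on it.
- handle (a point): Grip point of the slide's black upright handle, on its centre line, 13 mm below its top. The handle is 14 mm thick along the jig's x, 36 mm wide along y, and rises from the slide (26 mm above the bench) to 95 mm above the bench; 85 mm further in pull direction than the thick spindle. Axes as the jig's.
- pointer (a point): Tip of the small steel pointer (4 mm wide) at the -y side of the slide, 21 mm above the bench. Axes as the jig's.
- mark (a point): Middle of the raised upright bar (8 mm wide along the jig's x) of the steel marker clip on the -y edge of the base plate; the clip stands fixed somewhere along the edge, 30 to 55 mm in pull direction from the pointer at rest. Axes as the jig's. The pointer is at the mark when both have the same place along the jig's x.
- thick_seat (a point): Foot of the thick spindle, on its axis: the seat on which the wide roller must rest, 26 mm above the bench. The spindle is upright, steel, 22 mm in diameter, 50 mm tall; its top 10 mm taper to 10 mm. It rides on the slide.
- thin_seat (a point): Foot of the fixed thin spindle, on its axis, 26 mm above the bench: the seat for the narrow roller. The spindle is upright, steel, 12 mm in diameter, 50 mm tall; its top 10 mm taper to 5 mm. It stands 80 mm behind the thick one, at x = -100 mm of the jig.
- roller_wide_mid (a point): Centre of the loose wide roller, a grey plastic ring standing on end: 44 mm outside diameter, 40 mm high, bore 25.5 mm right through; its axis is z. It stands upright on the bench at the start, left or right of the tensioner, in places that the two rollers may swap.
- roller_narrow_mid (a point): Centre of the loose narrow roller, a grey plastic ring standing on end: 32 mm outside diameter, 40 mm high, bore 15.5 mm right through; its axis is z. Stands upright on the bench at the start.
- spring_clamp: Bystander, to be left alone: spring clamp, 72x147x24 mm, lying on the bench, origin at the centre of its underside.
- hex_set: Bystander, to be left alone: set of hex keys in a black holder, 30x105x19 mm, lying on the bench, origin at the centre of its underside.
- pine_block: Bystander, to be left alone: pine offcut, 60x110x40 mm, lying on the bench, origin at the centre of its underside.
- pliers: Bystander, to be left alone: pliers, 60x169x14 mm, lying on the bench, origin at the centre of its underside.
- caliper: Bystander, to be left alone: caliper, 59x200x11 mm, lying on the bench, origin at the centre of its underside.
Mind the look-alikes: they are no part of the job. Leave any green look-alike of the part that bears roller_wide_mid alone.

How it is judged (in metres and radians):
On the way:
1. both rollers seated on their own spindles and let go, the slide still at rest (horizontal distance between roller_wide_mid and thick_seat below 0.004 m and z of roller_wide_mid in the frame of thick_seat between 0.016 and 0.024 m and angle between the z axis of roller_wide_mid and the z axis of thick_seat, either way round below 0.12 rad and contact force between the fingers and roller_wide below 0.2 N and horizontal distance between roller_narrow_mid and thin_seat below 0.004 m and z of roller_narrow_mid in the frame of thin_seat between 0.016 and 0.024 m and angle between the z axis of roller_narrow_mid and the z axis of thin_seat, either way round below 0.12 rad and contact force between the fingers and roller_narrow below 0.2 N and value of joint slide below 0.01 m), for 0.2 s.
At the end, for the whole second after the job is handed in: The fingers hold the slide still (over 4 N) with its pointer within 4 mm of the mark along the pull; each roller sits on its own spindle, untouched (axis and height within 4 mm of seated, upright within 0.12 rad) (x of pointer in the frame of mark between -0.004 and 0.004 m and contact force between the fingers and slide above 4 N and velocity of joint slide between -0.01 and 0.01 m/s and horizontal distance between roller_wide_mid and thick_seat below 0.004 m and z of roller_wide_mid in the frame of thick_seat between 0.016 and 0.024 m and angle between the z axis of roller_wide_mid and the z axis of thick_seat, either way round below 0.12 rad and contact force between the fingers and roller_wide below 0.2 N and horizontal distance between roller_narrow_mid and thin_seat below 0.004 m and z of roller_narrow_mid in the frame of thin_seat between 0.016 and 0.024 m and angle between the z axis of roller_narrow_mid and the z axis of thin_seat, either way round below 0.12 rad and contact force between the fingers and roller_narrow below 0.2 N); the arm keeps its last pose, push and grip.
It fails at once if the spring clamp is moved by more than 3 cm (distance of spring_clamp from where it was at the start of the episode above 0.03 m).
It fails at once if the hex set is moved by more than 3 cm (distance of hex_set from where it was at the start of the episode above 0.03 m).
It fails at once if the pine block is moved by more than 3 cm (distance of pine_block from where it was at the start of the episode above 0.03 m).
It fails at once if the pliers is moved by more than 3 cm (distance of pliers from where it was at the start of the episode above 0.03 m).
It fails at once if the caliper is moved by more than 3 cm (distance of caliper from where it was at the start of the episode above 0.03 m).
It also fails if it takes over 72 s, if anything falls off the work surface, if the arm or the gripper's body presses on something with over 40 N, if the wrist force passes 120 N, or if a joint passes its speed limit or range.

## Robot

A 6-joint arm with a two-finger parallel gripper is mounted at the origin on a cart in front of the work surface, level with it; the furniture and walls round the work are solid. World frame = base frame: x ahead of the robot, y to its left, z up, the work surface at z = 0. Lengths are in mm, angles in rad, forces in N, time in s.
With the tool pointing down it reaches from about 325 to 750 mm from the base axis. Payload 7.6 kg.
Tool frame: the origin (TCP) lies at the very end of the fingers, on their centre line; the grasp point (between the pads) lies manip.hold_point_z behind it (manip.hold_point_z is the distance from the TCP to the grasp point, in mm); x points along the fingers, y is the direction in which the jaws open and shut, and the axes are right-handed (so a half turn about x gives the same grasp; the last joint's range is limited). The gripper opens to 85 mm and grips with 20 to 120 N. Pads are 22 mm wide; open, the fingers measure 114 mm over their backs; the gripper's body (76 mm by 85 mm) begins 54 mm behind the grasp point. The pads swing forward as they close: fully open they stand 13 mm farther back than shut.
Start: joints at [1.161, 0.052, 1.401, -0, 1.689, -0.07], TCP at [174.966, 495.008, 231.323] pointing down, gripper open.
Joint ranges: [-2.9, 2.9], [-0.91, 2.17], [0.12, 2.37], [-1.06, 4.2], [0.26, 2.73], [-2.93, 2.93]. Speed limits (rad/s): [2.57, 2.57, 3.01, 3.14, 3.14, 3.14].

## Interface

Orientations are given as a rotation vector (axis times angle).
In Python, from plant import manip, effector, solver, imaging, sign_off, get_time_s, get_joints, get_dq, get_joint_efforts, get_tool_pos, get_orientation, get_force, get_wrist_torque, get_finger_gap gives the robot as it stands. Calls block until the motion is done:
- manip.move_to(position, orientation): joint-space move of the TCP to a pose.
- manip.move_linear(position, orientation=None, max_speed=150, guard=None): straight line of the TCP; orientation=None keeps the orientation; max_speed is the mean speed in mm/s. With guard (N) it stops when the force on the tool has changed by that much, and returns True; else False.
- manip.goto_joints(angles): joint-space move.
- effector.move_gripper(opening, squeeze=None): finger opening in mm; squeeze is the grip in N (None keeps the last); returns when the fingers have stopped.
- manip.sleep(seconds).
- solver.inverse_kinematics(position, orientation): joint angles nearest the present ones, or None.
- imaging.camera(name): name is "side" or "top" or "wrist"; returns a dict with "color" (400x640x3 uint8, blue, green, red), "fx", "fy", "cx", "cy" (pixels), "eye" and "orientation" of the camera in the world. Camera axes: x right, y up, looking along -z (the intrinsics and any distortion apply to the point x, -y, -z); pixel columns grow to the right and rows downward; lengths in mm; the calibration is good to about 2 mm. A picture is of the moment at which its call begins. There is no depth.
A pose or a line that the arm cannot do raises manip.MotionError and nothing moves.
- sign_off(): hands the job in, once; it reports no verdict.
Readings, each from a call of its own:
- get_time_s(): time.
- get_joints(): joint angles.
- get_dq(): joint speeds.
- get_joint_efforts(): joint torques, N m.
- get_tool_pos(): TCP position.
- get_orientation(): TCP orientation.
- get_force(): force on the tool from outside, world axes, zero at the start.
- get_wrist_torque(): the same for the moment, N m.
- get_finger_gap(): finger opening in mm.
Only numpy, scipy, OpenCV 4.12 (cv2) and the standard library are available. Lean on these libraries where they do the work, as an engineer would, in place of code of your own. Each camera call takes 0.05 s, during which the arm holds its last target. There are 200 camera calls.

## Working session

There is one attempt and no reset: what is moved stays moved. The work goes in short steps, each a Python script; the robot and the scene stay as the last script left them, time stands still between calls to the robot, and variables do not carry over. Pictures are saved under pics/ and viewed, about 8 in all and at most 12, crops included, and the job is handed in when it is done.

```bash
mkdir -p pics; ls
cat > h.py <<'E'
import numpy as np, cv2
from plant import *
from scipy.spatial.transform import Rotation as R
def shot(n,fn=None):
    c=imaging.camera(n)
    if fn: cv2.imwrite('pics/'+fn,c['color'])
    return c
def ray(c,u,v):
    d=np.array([(u-c['cx'])/c['fx'],-(v-c['cy'])/c['fy'],-1.])
    return np.array(c['eye'],float),R.from_rotvec(c['orientation']).apply(d)
def onz(c,u,v,z):
    e,d=ray(c,u,v); return e+d*(z-e[2])/d[2]
def proj(c,p):
    q=R.from_rotvec(c['orientation']).inv().apply(np.array(p,float)-c['eye'])
    return c['cx']-c['fx']*q[0]/q[2], c['cy']+c['fy']*q[1]/q[2]
E
python3 - <<'E'
from h import *
for n in ('top','side','wrist'):
    c=shot(n,n+'0.png'); print(n,{k:v for k,v in c.items() if k!='color'})
print(manip.hold_point_z,get_orientation(),get_finger_gap(),get_time_s())
E
```

```text
pics
top {'fx': 375.16764644855175, 'fy': 375.16764644855175, 'cx': 320.8052484313628, 'cy': 203.5113680960899, 'eye': array([ 376.69049432,   48.85220497, 1045.51477497]), 'orientation': array([ 0.13955993, -0.14762692, -1.57956005])}
side {'fx': 421.6269968780801, 'fy': 421.6269968780801, 'cx': 315.40546209113984, 'cy': 207.70405323047362, 'eye': array([ 554.10840652, -840.74712624,  837.38277771]), 'orientation': array([ 0.87656374,  0.01131182, -0.01727225])}
wrist {'fx': 276.9394369264343, 'fy': 276.9394369264343, 'cx': 323.8263306631902, 'cy': 198.36114498448043, 'eye': array([101.98853694, 520.7980112 , 372.68281769]), 'orientation': array([-0.26659188, -0.18796396,  1.22143295])}
18.700000000000003 [ 0.26572217  1.55457153 -0.26755163] 85.57939132638874 0.15
```

View pics/top0.png

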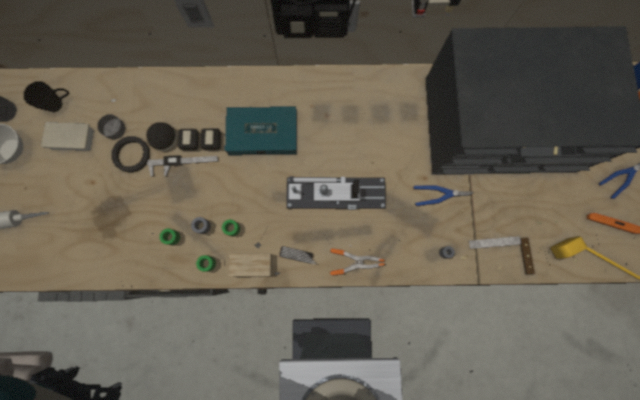

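View pics/side0.png

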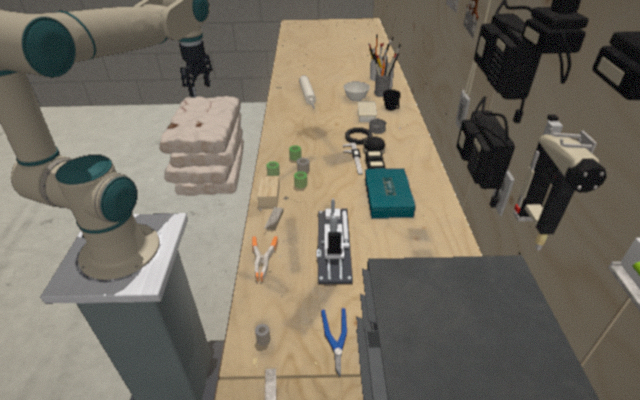

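Top view: the jig is at (336,193), with pull to the right. The grey rollers are at about (200,226), among green look-alikes, and (447,253). The side view agrees. Next I'll measure these and bring the wrist camera over the jig.

Run:
```python
from h import *
c=shot('top')
im=c['color']
for n,(u,v,z) in dict(r1=(200,226,40),r2=(447,253,40),far=(110,126,40),plateL=(287,193,12),plateR=(386,193,12),TL=(287,178,12),TR=(385,178,12),BL=(287,209,12),BR=(385,209,12)).items(): print(n,onz(c,u,v,z).round(0))
def cr(u,v,w,h,s): return cv2.resize(im[v-h:v+h,u-w:u+w],None,fx=s,fy=s,interpolation=cv2.INTER_CUBIC)
a=cr(336,193,60,25,6); b=np.hstack([cr(200,226,30,20,6),cr(447,253,30,20,6)])
cv2.imwrite('pics/m1.png',np.vstack([a,b]))
down=R.from_rotvec(get_orientation()).as_matrix(); print(down.round(2))
```

```text
r1 [505. 368.  40.]
r2 [ 424. -292.   40.]
far [793. 635.  40.]
plateL [599. 137.  12.]
plateR [ 595. -142.   12.]
TL [642. 137.  12.]
TR [ 639. -141.   12.]
BL [553. 137.  12.]
BR [ 549. -137.   12.]
[[-0.    0.33  0.94]
 [-0.    0.94 -0.33]
 [-1.   -0.   -0.  ]]
```

View pics/m1.png

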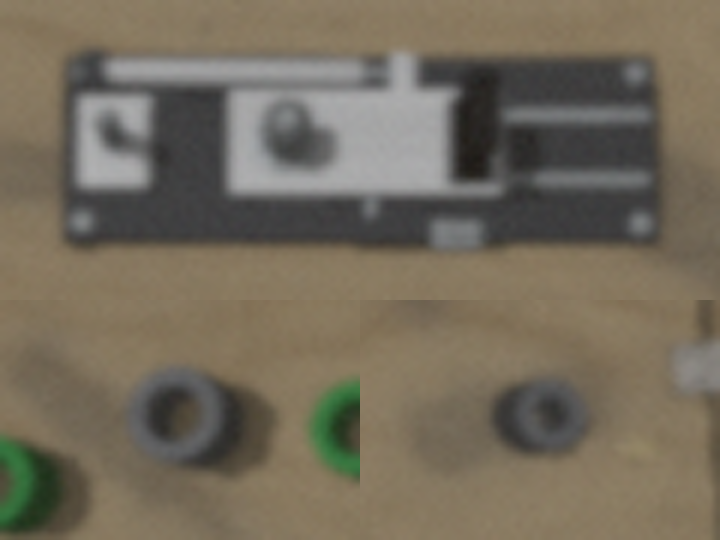

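The montage shows the wide roller on the left (near r1) and the narrow one on the right (near r2). The jig's x axis runs about along world -y, with the pointer at crop (370,208) and the clip at (457,233). Next is a close look with the wrist camera.

```bash
cat >> h.py <<'E'
def ori(zdir): # tool down, tool z along horizontal angle zdir (rad)
    z=np.array([np.cos(zdir),np.sin(zdir),0]); x=np.array([0,0,-1.]); y=np.cross(z,x)
    return R.from_matrix(np.column_stack([x,y,z])).as_rotvec()
E
python3 - <<'E'
from h import *
import pickle
o=ori(-np.pi/2)
manip.move_to([598,-70,190],o)
c=shot('wrist','w1.png'); pickle.dump(c,open('w1.pkl','wb'))
print(c['eye'],R.from_rotvec(c['orientation']).apply([0,0,-1]),get_joints(),get_time_s())
for p in [(598,0,76),(598,85,26),(598,100,76),(598,-85,95)]: print(p,proj(c,p))
E
```

```text
[597.82523205   8.2729538  332.27156992] [ 6.30776879e-04 -3.00802988e-01 -9.53686093e-01] [-1.76419431e-01  2.84200489e-01  1.22338358e+00  1.11968413e-04
  1.63385377e+00 -1.77843522e-01] 2.7583
(598, 0, 76) (np.float64(323.9912095985559), np.float64(120.74209892288239))
(598, 85, 26) (np.float64(324.14624011502997), np.float64(28.186327237387673))
(598, 100, 76) (np.float64(324.2635764149112), np.float64(-11.843826325728315))
(598, -85, 95) (np.float64(323.80654258094), np.float64(217.50447937890863))
```

View pics/w1.png

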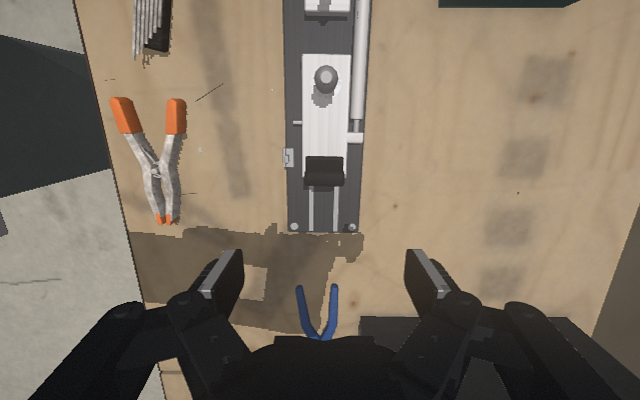

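Wrist view: jig seen clearly. The spindle top is at (326,76), handle at (324,170), pointer at (297,122) and clip at (288,157). I'll take one more view shifted back to get the thin spindle, enlarged.

Run:
```python
from h import *
import pickle
o=ori(-np.pi/2)
manip.move_to([598,10,190],o)
c=shot('wrist','w2.png'); pickle.dump(c,open('w2.pkl','wb'))
c1=pickle.load(open('w1.pkl','rb'))
f=lambda im:cv2.resize(cv2.rotate(im,cv2.ROTATE_90_COUNTERCLOCKWISE),None,fx=3,fy=3,interpolation=cv2.INTER_CUBIC)
# rotated: new col=row-r0, new row = 379-col
a=f(c['color'][0:260,270:380]); b=f(c1['color'][30:240,270:380])
b=np.pad(b,((0,0),(0,a.shape[1]-b.shape[1]),(0,0)))
# crop rows
out=np.vstack([a[30:300],b[30:300]])
cv2.imwrite('pics/m2.png',out); print(out.shape,c['eye'],get_time_s())
```

```text
(540, 780, 3) [597.58261566  88.899216   332.22214112] 3.225
```

View pics/m2.png

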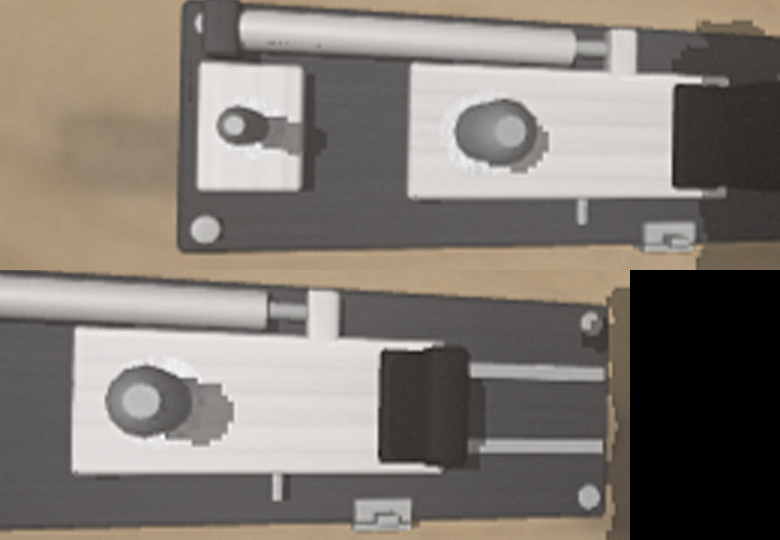

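```bash
cat > feat.py <<'E'
from h import *
import pickle
c1,c2=[pickle.load(open(f'w{i}.pkl','rb')) for i in (1,2)]
def A(X,Y): return 379-((Y+30+.5)/3-.5), (X+.5)/3-.5
def B(X,Y): return 379-((Y-240+.5)/3-.5), 30+(X+.5)/3-.5
def tri(p,q):
    (e1,d1),(e2,d2)=ray(c2,*p),ray(c1,*q)
    s=np.linalg.lstsq(np.column_stack([d1,-d2]),e2-e1,rcond=None)[0]
    return (e1+s[0]*d1+e2+s[1]*d2)/2, e1+s[0]*d1-e2-s[1]*d2
E
python3 - <<'E'
from feat import *
np.set_printoptions(precision=1,suppress=True)
print('thin2',onz(c2,*A(234,125),76))
print('thick2',onz(c2,*A(511,131),76),'thick1',onz(c1,*B(141,401),76))
print('ptr2',onz(c2,*A(582,223),21),'ptr1',onz(c1,*B(278,500),21))
print('ptr tri',tri(A(582,223),B(278,500)))
print('bar tri',tri(A(680,240),B(387,518)))
for z in (12,21,26,30): print(z,'bar2',onz(c2,*A(680,240),z),'bar1',onz(c1,*B(387,518),z))
print('plate bl2',onz(c2,*A(178,250),12),'tl',onz(c2,*A(183,2),12),'br1',onz(c1,*B(605,515),12),'tr1',onz(c1,*B(605,305),12))
print('handle top edges', [onz(c1,*B(x,407),95) for x in (435,468)])
# enlarge clip
im=[cv2.resize(cv2.rotate(c['color'][r:r+50,270:310],0),None,fx=10,fy=10,interpolation=cv2.INTER_CUBIC) for c,r in ((c2,190),(c1,130))]
# rotate code 0 = 90cw ; fine, redo ccw
im=[cv2.resize(cv2.rotate(c['color'][r:r+50,275:305],cv2.ROTATE_90_COUNTERCLOCKWISE),None,fx=14,fy=14*.7,interpolation=cv2.INTER_NEAREST) for c,r in ((c2,190),(c1,120))]
cv2.imwrite('pics/clip.png',np.vstack(im)[:600])
E
```

```text
thin2 [600.8 115.9  76. ]
thick2 [599.5  35.9  76. ] thick1 [599.4  36.2  76. ]
ptr2 [564.1  -3.7  21. ] ptr1 [564.1  -3.5  21. ]
ptr tri (array([564.2,  -3.5,  21.9]), array([ 0.,  0., -0.]))
bar tri (array([557.1, -41.7,  29.2]), array([-0., -0.,  0.]))
12 bar2 [554.8 -49.1  12. ] bar1 [554.8 -44.5  12. ]
21 bar2 [556.  -45.2  21. ] bar1 [556.  -43.1  21. ]
26 bar2 [556.7 -43.1  26. ] bar1 [556.7 -42.2  26. ]
30 bar2 [557.2 -41.4  30. ] bar1 [557.2 -41.6  30. ]
plate bl2 [557.8 140.5  12. ] tl [644.4 139.3  12. ] br1 [ 552.6 -136.4   12. ] tr1 [ 640.8 -136.2   12. ]
handle top edges [array([597.8, -44.8,  95. ]), array([597.8, -54.8,  95. ])]
```

View pics/clip.png

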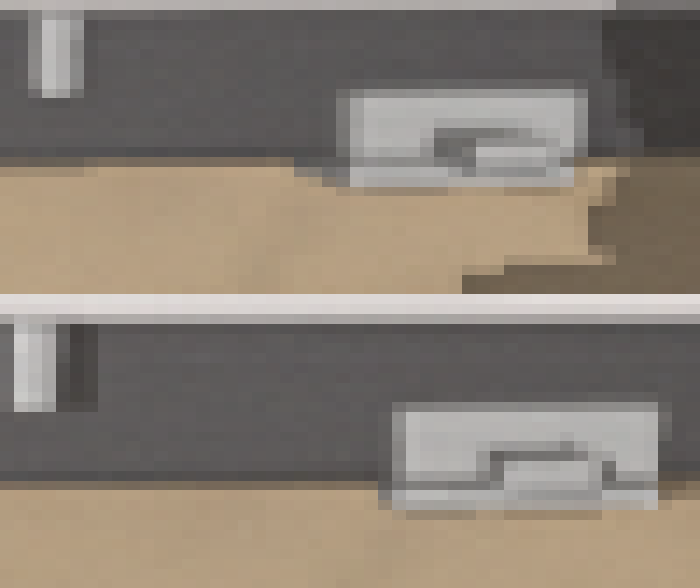

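Pointer to mark comes to about 38.3 mm along the jig's x axis, and the jig is rotated about 0.95°. Both views agree. Now I'll measure each roller from straight above.

```bash
cat >> h.py <<'E'
O=ori(-np.pi/2-0.0166)   # tool z along jig +x
def ring(c,p,z=40,zr=70):
    hsv=cv2.cvtColor(c['color'],cv2.COLOR_BGR2HSV)
    m=((hsv[...,1]<60)).astype(np.uint8)*255
    u,v=proj(c,p); 
    k=np.zeros_like(m); cv2.circle(k,(int(u),int(v)),45,255,-1); m&=k
    m=cv2.morphologyEx(m,cv2.MORPH_OPEN,np.ones((3,3)))
    cs=cv2.findContours(m,cv2.RETR_EXTERNAL,cv2.CHAIN_APPROX_NONE)[0]
    b=max(cs,key=cv2.contourArea); e=cv2.fitEllipse(b); 
    return onz(c,*e[0],z),e,(u,v)
E
python3 - <<'E'
from h import *
np.set_printoptions(precision=1,suppress=True)
ims=[]
for n,p in (('narrow',[424,-292,40]),('wide',[505,368,40])):
    manip.move_to([p[0],p[1]-78,190],O)
    c=shot('wrist',f'r_{n}.png'); q,e,uv=ring(c,p); print(n,q,e,uv,get_time_s())
    im=c['color'].copy(); cv2.ellipse(im,e,(0,0,255),1)
    u,v=map(int,uv); ims.append(cv2.resize(im[v-60:v+60,u-60:u+60],(400,400),interpolation=cv2.INTER_NEAREST))
cv2.imwrite('pics/rings.png',np.hstack(ims))
E
```

```text
narrow [ 427.1 -294.9   40. ] ((325.3482666015625, 113.9592056274414), (30.318552017211914, 32.283164978027344), 176.5228729248047) (np.float64(322.19338500557024), np.float64(110.97838891327665)) 4.8167
wide [509.  374.5  40. ] ((326.0598449707031, 102.59066772460938), (42.439029693603516, 45.18452453613281), 0.14804108440876007) (np.float64(322.1672651577901), np.float64(109.49074452894111)) 7.2333
```

View pics/rings.png

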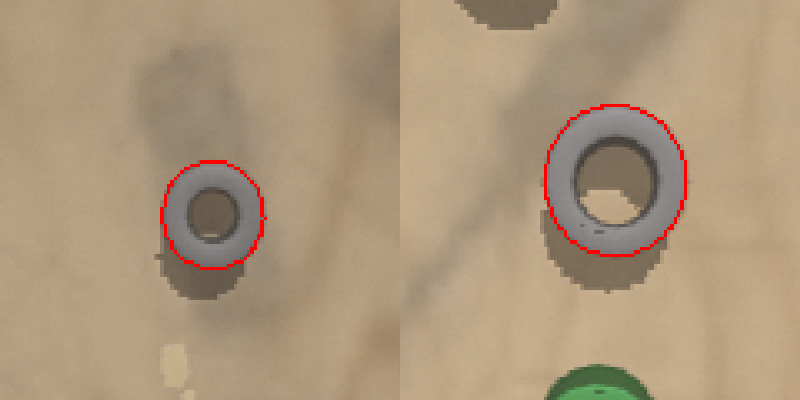

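Run:
```python
from h import *
np.set_printoptions(precision=1,suppress=True)
x,y=509.0,374.5
effector.move_gripper(66,40)
manip.move_to([x,y,80],O)
print(manip.move_linear([x,y,11],None,100,guard=15), get_tool_pos())
effector.move_gripper(30,40); print('gap',get_finger_gap())
manip.move_linear([x,y,150],None,150)
manip.move_to([599.45,36.0,150],O)
manip.move_linear([599.45,36.0,102],None,100)
print(get_finger_gap(),get_tool_pos(),get_time_s(),get_force())
c=shot('wrist')
p=np.array([599.45,36.0,131]); u,v=map(int,proj(c,p)); print(u,v)
cv2.imwrite('pics/hold.png',cv2.resize(c['color'][v-80:v+80,u-120:u+120],None,fx=3,fy=3,interpolation=cv2.INTER_NEAREST))
```

```text
False [509.5 374.8  11.9]
gap 42.028471581965306
42.13582026894827 [599.7  36.2 102.4] 12.3833 [ 0.5 -0.4 -0.9]
323 282
```

View pics/hold.png

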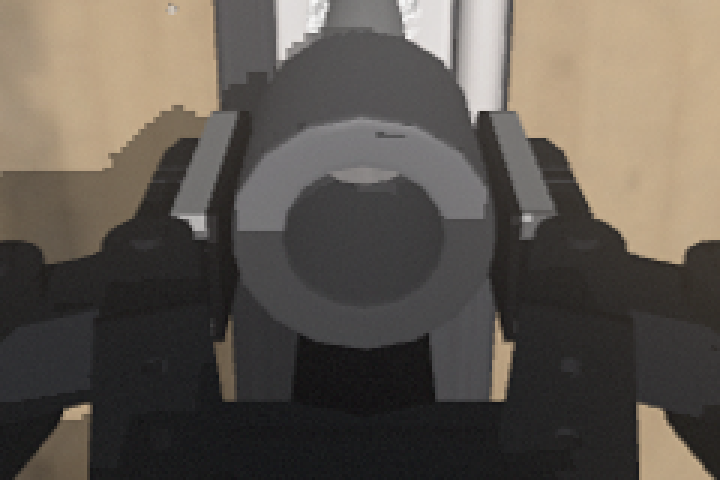

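In the hand, the wide ring's centre is at crop (366,234), about 2 px off the nominal. I'll correct for that and insert with a guard.

Run:
```python
from h import *
np.set_printoptions(precision=1,suppress=True)
c=shot('wrist')
q=onz(c,203+366/3-.3,202+234/3-.3,130.5); t=np.array(get_tool_pos())
d=np.array([599.45,36.05])-q[:2]; print(q,d)
x,y=t[:2]+d
manip.move_linear([x,y,102],None,50)
f0=np.array(get_force())
g=manip.move_linear([x,y,80],None,30,guard=12); print(g,get_tool_pos(),get_force()-f0)
if not g:
    g=manip.move_linear([x,y,36],None,40,guard=15); print(g,get_tool_pos(),get_force()-f0)
print(get_finger_gap(),get_time_s())
```

```text
[600.2  36.6 130.5] [-0.8 -0.5]
False [599.4  35.6  80.2] [ 0.1 -0.4  0.1]
True [598.9  35.6  38.2] [-1.6  0.   4.4]
42.255757827193776 14.6
```

Run:
```python
from h import *
np.set_printoptions(precision=1,suppress=True)
effector.move_gripper(62,40)
t=get_tool_pos(); manip.move_linear([t[0],t[1],150],None,150)
x,y=427.1,-294.9
manip.move_to([x,y,150],O)
effector.move_gripper(54,40)
manip.move_linear([x,y,11],None,120,guard=15); t0=get_tool_pos()
effector.move_gripper(20,40); print('gap',get_finger_gap(),t0)
manip.move_linear([x,y,150],None,150)
X,Y=600.2,115.7
manip.move_to([X,Y,150],O)
manip.move_linear([X,Y,102],None,100)
print(get_finger_gap(),get_tool_pos(),get_time_s(),get_force())
c=shot('wrist')
u,v=map(int,proj(c,[X,Y,130.5])); print(u,v)
cv2.imwrite('pics/hold2.png',cv2.resize(c['color'][v-130:v+60,u-120:u+120],None,fx=3,fy=3,interpolation=cv2.INTER_NEAREST))
```

```text
gap 29.832267879361737 [ 427.6 -295.3   11.9]
29.806907131063397 [600.4 115.5 102.4] 22.4583 [-0.3 -0.2 -0.4]
323 280
```

View pics/hold2.png

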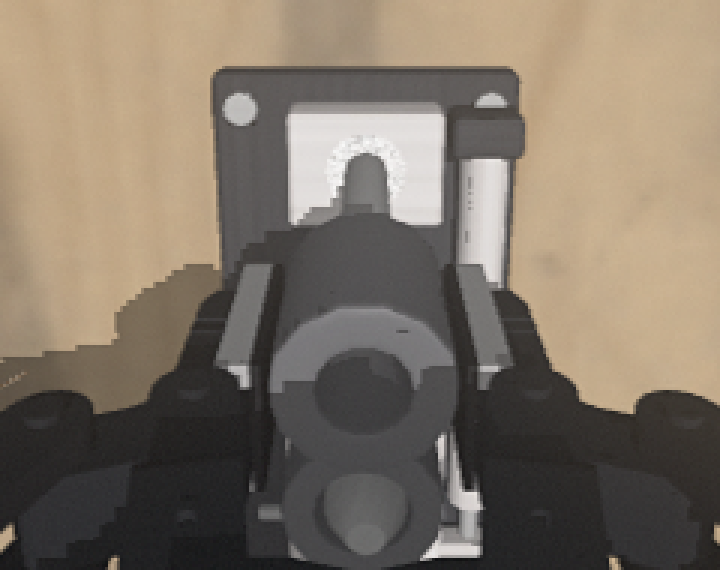

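The narrow ring's centre in the hand is at crop (364,386). The wide roller is visible seated on its spindle. Applying the same correction and inserting.

Run:
```python
from h import *
np.set_printoptions(precision=1,suppress=True)
c=shot('wrist')
q=onz(c,203+364/3-.3,150+386/3-.3,130.5); t=np.array(get_tool_pos())
d=np.array([600.6,115.9])-q[:2]; print(q,d)
x,y=t[:2]+d
manip.move_linear([x,y,102],None,50)
f0=np.array(get_force())
g=manip.move_linear([x,y,80],None,30,guard=12); print(g,get_tool_pos(),get_force()-f0)
if not g:
    g=manip.move_linear([x,y,36],None,40,guard=15); print(g,get_tool_pos(),get_force()-f0)
    if get_tool_pos()[2]<39.5:
        effector.move_gripper(48,40); t=get_tool_pos()
        manip.move_linear([t[0],t[1],170],None,150)
        manip.move_to([598,0,190],O)
        c=shot('wrist'); u,v=map(int,proj(c,[599,70,66])); print(u,v)
        cv2.imwrite('pics/seated.png',cv2.resize(c['color'][max(0,v-90):v+130,u-90:u+90],None,fx=2.7,fy=2.7,interpolation=cv2.INTER_NEAREST))
print(get_finger_gap(),get_time_s())
```

```text
[600.7 116.8 130.5] [-0.1 -0.9]
False [600.8 114.8  80.2] [0.4 0.1 0.3]
True [600.5 114.8  37.9] [-0.3  0.2  5.1]
324 118
47.90039675732241 26.65
```

View pics/seated.png

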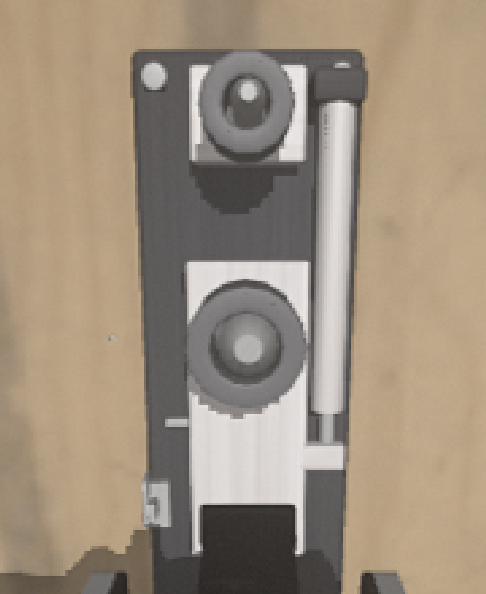

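Both rollers are seated, each concentric with its own spindle, and the slide is at rest. Now the handle, with the jaws along jig x.

Run:
```python
from h import *
np.set_printoptions(precision=1,suppress=True)
P=ori(-0.0166); ax=np.array([-0.0166,-0.99986,0])
h=np.array([598.0,-49.3,0])
effector.move_gripper(44,90)
manip.move_to(h+[0,0,140],P)
print(manip.move_linear(h+[0,0,64],None,100,guard=15),get_tool_pos())
effector.move_gripper(5,90); manip.sleep(.2); t0=np.array(get_tool_pos()); print('gap',get_finger_gap(),t0,get_force())
c=shot('wrist','h0.png')
manip.move_linear(t0+ax*38.3,None,30); manip.sleep(.4)
t=np.array(get_tool_pos()); print('disp',(t-t0)@ax,t,'F',get_force(),get_finger_gap(),get_time_s())
c=shot('wrist','h1.png'); print(proj(c,[563.5,-41.8,21]),proj(c,[557,-41.8,29]))
u,v=map(int,proj(c,[560,-42,25])); u=min(max(u,100),539); v=min(max(v,75),324); print(u,v)
cv2.imwrite('pics/mk.png',cv2.resize(c['color'][v-75:v+75,u-100:u+100],None,fx=4,fy=4,interpolation=cv2.INTER_NEAREST))
```

```text
False [598.5 -49.4  64.8]
gap 12.688383175602691 [598.4 -49.2  65. ] [-2.9  1.9  5.6]
disp 36.08930335034473 [597.8 -85.2  65. ] F [-1.   9.3  2.9] 12.708556291332208 31.7
(np.float64(385.5511293692821), np.float64(175.49950910736933)) (np.float64(388.7296265569206), np.float64(168.48967033984164))
386 171
```

View pics/mk.png

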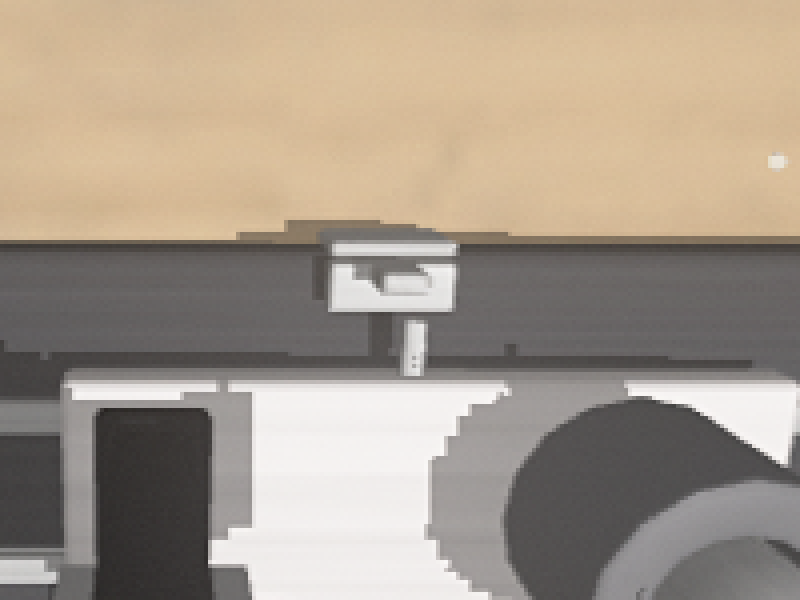

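Pointer at crop (415,320), bar top at (406,284). Computing the remaining gap and correcting.

Run:
```python
from h import *
np.set_printoptions(precision=2,suppress=True)
ax=np.array([-0.0166,-0.99986,0])
c=shot('wrist')
px=lambda X,Y:(286+(X+.5)/4-.5,96+(Y+.5)/4-.5)
pt=onz(c,*px(415,322),21); m=[onz(c,*px(406,284),z) for z in (27,29,31)]
print(pt,m)
r=(m[1]-pt)@ax; print('remaining',r)
t=np.array(get_tool_pos())
if 0<r<4:
    # command = last command + remaining
    cmd=np.array([598.4,-49.2,65.0])+ax*(38.3+r*1.03); manip.move_linear(cmd,None,15); manip.sleep(.5)
    t2=np.array(get_tool_pos()); print('moved',(t2-t)@ax)
c=shot('wrist','h2.png')
cv2.imwrite('pics/mk2.png',cv2.resize(c['color'][96:246,286:486],None,fx=4,fy=4,interpolation=cv2.INTER_NEAREST))
print(get_force(),get_finger_gap(),get_dq(),get_time_s())
```

```text
[563.98 -39.14  21.  ] [array([556.15, -42.45,  27.  ]), array([555.75, -42.92,  29.  ]), array([555.35, -43.38,  31.  ])]
remaining 3.908689527228869
moved 3.949963746352383
[-0.72  9.58  2.36] 12.734735249123275 [-0.  0.  0. -0.  0. -0.] 32.775
```

View pics/mk2.png

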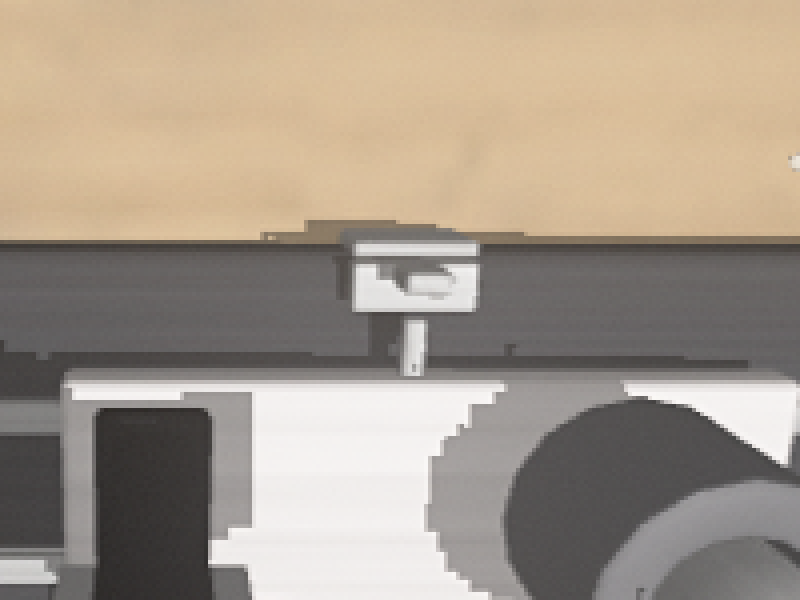

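The pointer is now within about 1 mm of the mark. Combining all the views puts the bar top at z≈26 rather than 29, which means roughly 0.9 mm of overshoot. I'll cross-check with the clip base, trim and hand in.

Run:
```python
from feat import *
np.set_printoptions(precision=2,suppress=True)
ax=np.array([-0.0166,-0.99986,0])
c=shot('wrist'); px=lambda X,Y:(286+(X+.5)/4-.5,96+(Y+.5)/4-.5)
pt=onz(c,*px(415,322),21); m=onz(c,*px(431,284),26); k=onz(c,*px(417,290),14)
print('err bar',(pt-m)@ax,'err clip base',(pt-k)@ax)
print('rest views: clip-ptr',(onz(c2,*A(669,235),14)-onz(c2,*A(582,223),21))@ax,(onz(c1,*B(383,515),14)-onz(c1,*B(278,500),21))@ax)
t=np.array(get_tool_pos())
cmd=np.array([598.4,-49.2,65.0])+ax*(38.3+3.909*1.03-0.9); manip.move_linear(cmd,None,10); manip.sleep(.5)
t2=np.array(get_tool_pos()); print('moved',(t2-t)@ax,'total',(t2-[598.4,-49.2,65])@ax,get_finger_gap(),get_force(),get_time_s())
sign_off()
```

```text
err bar 0.9451033158493369 err clip base 1.6607553386642127
rest views: clip-ptr 39.70059265052689 39.28562717841355
moved -0.9641292310664039 total 39.050050299726195 13.130280941965914 [-1.62 10.41  3.35] 33.575
the job is handed in; nothing more can be done
```

The job is handed in at about 33.6 s of the 72 s allowed. Both rollers are on their spindles, and the gripper is holding the slide handle at the mark. No verdict is reported, so this rests on my own checks.

- **Rollers:** Each insertion stopped at seat height, with the tool at 38.2 mm for the wide roller and 37.9 mm for the narrow one (37.9 mm expected). A wrist picture taken after letting go showed both centred on their own spindles with the slide at rest. I did not look at them again after the pull, beyond the wide roller's edge in the pointer pictures.
- **Slide:** I pulled it about 39.0 mm, with 90 N of commanded grip. The wrist force along the pull read about 10 N and the finger opening 13.1 mm. The pointer did not move in the picture between pulls, so I saw no sign of slip on the handle.
- **Where the checks disagreed:** The pull distance came out between 38.3 and 39.7 mm, depending on the view and on the height assumed for the marker bar. The last picture put the pointer 0.9 mm past the bar, or 1.7 mm past the centre of the clip base, so I moved back 0.96 mm before handing in. I took no picture after that; I expect the pointer within about 1 mm of the mark, against the 4 mm allowed.
- **Bystanders and green look-alikes:** My moves did not go near them, but I did not check their positions afterwards.

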